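# Put the lock cylinder away in the push-to-open drawer

## Robot

A 6-joint arm with a two-finger parallel gripper is mounted at the origin on the work surface. World frame = base frame: x ahead of the robot, y to its left, z up, the work surface at z = 0. Lengths are in mm, angles in rad, forces in N, time in s.
With the tool pointing down it reaches from about 275 to 1000 mm from the base axis. Payload 8.4 kg.
Tool frame: the origin (TCP) lies on the centre line of the jaws, within the pads' length; the fingertips stand 25 mm ahead of it and the grasp point (between the pads) lies 6 mm ahead of it; z points along the fingers, x is the direction in which the jaws open and shut, and the axes are right-handed (so a half turn about z gives the same grasp; the last joint's range is limited). The gripper opens to 85 mm and grips with 20 to 120 N. Pads are 22 mm wide; open, the fingers measure 114 mm over their backs; the gripper's body (76 mm by 85 mm) begins 54 mm behind the grasp point. The pads swing forward as they close: fully open they stand 13 mm farther back than shut.
Start: joints at [1.13, 0.353, 1.633, -0, 1.155, -0.002], TCP at [265.532, 565.792, 256.281] pointing down, gripper open.
Joint ranges: [-2.63, 2.63], [-0.92, 2.1], [0.06, 2.66], [-1.3, 4.44], [0, 2.69], [-3.02, 3.02]. Speed limits (rad/s): [2.22, 2.22, 2.79, 3.14, 3.14, 3.14].

## Interface

Orientations are given as [roll, pitch, yaw] about the fixed x, y, z axes, in that order (R = Rz(yaw) Ry(pitch) Rx(roll)).
In Python, from rig import r gives the robot as it stands. The module is installed in compiled form; this text tells all that it offers.
- The arm moves only by the tool jog_arm, never from a script. Its argument "deltas" is a list of rows, each an object with "gripper": the gripper command: -1 is fully open, 1 is shut, values between are in proportion; "translation": the shift along the world's x, y, z in units of 10 cm (1.0 is 10 cm), a list of three; "dr": the turn, a rotation vector about the world's x, y, z in units of pi/2 rad (1.0 is pi/2 rad), a list of three. In form: [{"gripper": gripper, "translation": [x, y, z], "dr": [wx, wy, wz]}, ...]. A call has 1 to 12 rows; each row shifts and turns the commanded pose from where the row before left it; what a row does not reach is not made up. A row lasts 1/12 s, in which the tool goes at most 41.7 mm and 7.16 degrees, less where a joint would pass 70% of its speed; a pose out of reach is approached as far as the arm can. A call with a number of a shift or a turn outside -1 to 1 is refused whole. A call with a gripper value outside its range is refused whole. The fingers move at their own pace and stop on an object; "squeeze" is the grip in N (left out, the last holds). Time passes only in rows, so rows that do not move let the fingers close. It gives the time, the measured TCP pose, the force and the opening at its end, in the units of the state.
- r.sense(): the state, without advancing time (a new reading comes with each control period).
- r.grab_frame(name): name is "scene" or "top" or "wrist"; returns the picture (420x560x3 uint8, blue, green, red); there is no depth.
- r.calibration(name): a dict with "mtx" (3x3 intrinsics, pixels), "world_from_camera" (4x4, takes a point from camera to world coordinates). Camera axes: x right, y down, z forward; pixel columns grow to the right and rows downward; lengths in mm; the calibration is good to about 2 mm. A picture is of the moment at which its call begins: read the wrist's pose just before it. calibration takes no time and is no camera call; for the wrist camera it gives the pose at the moment of the call.
- r.sign_off(): hands the job in, once; it reports no verdict.
The state is a dict: "clock": time; "qpos": joint angles; "qvel": joint speeds; "joint_efforts": joint torques, N m; "eef_pos": TCP position; "tcp_rot": TCP orientation; "contact_force": force on the tool from outside, world axes, zero at the start; "wrist_torque": the same for the moment, N m; "opening": opening from 0.0 (shut) to 1.0 (fully open).
Only numpy, scipy, OpenCV 4.12 (cv2) and the standard library are available. Lean on these libraries where they do the work, as an engineer would, in place of code of your own. Each camera call takes 0.05 s, during which the arm holds its last target. There are 200 camera calls.

## Task

Press the blue handleless drawer front of the bench cabinet inward until its touch latch lets go and the drawer springs out, stand the brass lock cylinder upright in the drawer, then push the front back in until it latches and stays shut. Push gently, only as hard as the latch needs (never over about 15 N), and do not disturb the other things on the bench.

Things in the scene. Friction and masses are not known exactly. Their poses are not given: they have to be found in the camera images.
- cabinet: Fixed grey cabinet, 200 deep (x) x 220 wide (y) x 140 mm high. Origin: centre of its underside, on the bench; z up; the front plane, at its own x = -100 mm, faces -x. Upper blue inset front (192 wide, from 71 to 140 mm above the bench, no handle): the push-to-open drawer. Lower dark front with brass keyhole: locked. The 12 mm thick roof begins at x = -77 mm.
- drawer (a joint): How far the drawer is out (m) along the cabinet's -x; 0 = flush. A spring always pushes it out: 6 N shut, 2 N at 0.085, the outer stop. Latched it rests at 0 to 0.003, differing each time. Pressing it in 7.5 mm past that rest, then easing off, toggles the latch: shut frees and springs out to 0.085; open catches. Less does nothing; at about 9 mm it meets its stop and the force climbs.
- front_face (a point): Centre of the outer face of the blue front, 105.5 mm above the bench; moves with the drawer; axes as the cabinet's. The front is 12 mm thick. Behind it the tray's rubber floor lies 80 mm above the bench, 174 mm wide inside, side walls up to 100 mm. Drawer out: the open tray is about 96 mm long (x), from the front's back to the edge of the cabinet's roof.
- brass_cylinder: Brass lock cylinder to put away: plain upright cylinder, diameter 30, height 38 mm, keyway on top, about 0.18 kg, loose on the bench. Origin: centre of its underside, z up.
- steel_cylinder: Steel lock cylinder of the same size; leave it. Origin: centre of its underside.
- padlock: Standing brass padlock, 22 x 45 mm, 68 mm high with its shackle; leave it. Origin: centre of its underside.
- pin_jar: Pale clear jar with black lid, diameter 48, height 60 mm; leave it. Origin: centre of its underside.
Mind the look-alikes: they are no part of the job. What is shaped like the brass_cylinder but purple or red is not meant.

How it is judged:
By the outcome, as a careful person would: the job done as asked, in the order asked, and still so for the second after the job is handed in, with the robot touching nothing.
It also fails if it takes over 72 s, if anything falls off the work surface, if the arm or the gripper's body presses on something with over 40 N, if the wrist force passes 120 N, or if a joint passes its speed limit or range.

## Working session

There is one attempt and no reset: what is moved stays moved. The work goes in short steps, Python scripts to look and compute and a tool call to move; the robot and the scene stay as the last step left them, time stands still between calls to the robot, and variables do not carry over. Pictures are saved under pics/ and viewed, about 8 in all and at most 12, crops included, and the job is handed in when it is done.

Besides the shell and the picture viewer there is one more tool, called as name([rows], argument=value, ...), one row to a line, values as JSON. jog_arm: Moves the arm, as the interface text tells. Shifts and turns lie within -1 to 1; 1 stands for 10 cm of shift or pi/2 rad of turn. Its arguments: {"type":"object","properties":{"deltas":{"type":"array"},"squeeze":{"type":"number"}},"required":["deltas"]}

```bash
mkdir -p pics
python3 - <<'E'
from rig import r
import cv2,numpy as np
s=r.sense();print({k:np.round(v,3).tolist() for k,v in s.items()})
for n in ("scene","top"):
    cv2.imwrite(f"pics/{n}0.png",r.grab_frame(n)); c=r.calibration(n);print(n,np.round(c["mtx"],1).tolist(),np.round(c["world_from_camera"],3).tolist())
E
```

```text
{'clock': 0.0, 'qpos': [1.13, 0.354, 1.634, -0.0, 1.155, -0.002], 'qvel': [0.0, 0.001, 0.0, 0.001, -0.001, 0.001], 'joint_efforts': [-0.001, -60.525, -34.207, -0.0, 0.009, 0.0], 'eef_pos': [265.341, 565.387, 255.555], 'tcp_rot': [3.142, 0.001, 1.132], 'contact_force': [-0.296, -0.723, -0.199], 'wrist_torque': [0.024, -0.021, -0.045], 'opening': 1.0}
scene [[428.8, 0.0, 289.6], [0.0, 428.8, 206.5], [0.0, 0.0, 1.0]] [[0.806, 0.504, -0.309, 858.59], [0.591, -0.684, 0.428, -450.062], [0.004, -0.527, -0.85, 979.798], [0.0, 0.0, 0.0, 1.0]]
top [[496.1, 0.0, 273.2], [0.0, 496.1, 209.1], [0.0, 0.0, 1.0]] [[-0.02, -0.984, 0.178, 270.747], [-1.0, 0.022, 0.011, -13.874], [-0.015, -0.178, -0.984, 1508.444], [0.0, 0.0, 0.0, 1.0]]
```

View pics/scene0.png

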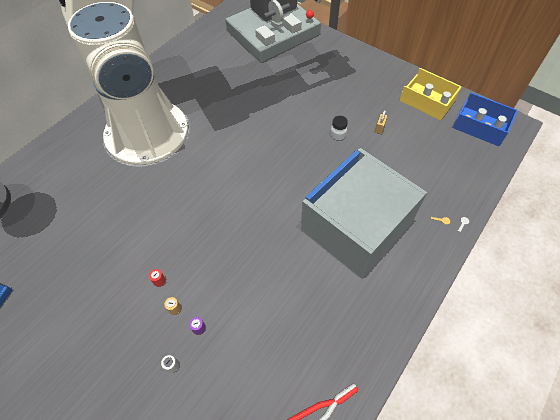

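View pics/top0.png

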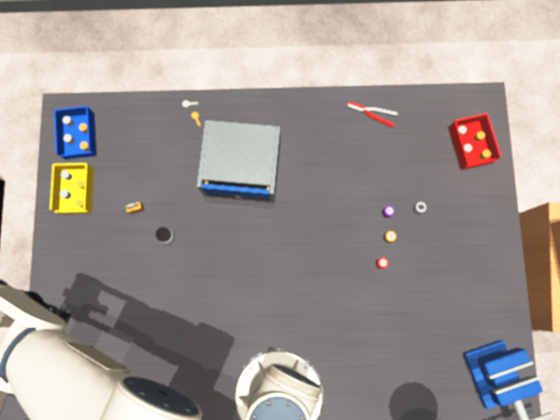

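The scene shows the brass cylinder candidates: red (157,278), gold (172,305), purple (197,325) and a steel one (168,363). In the top view they are at (383,263), (391,237), (389,211) and (421,207). The gold one fits "brass". The cabinet's blue front faces the robot at about top (235,190). Next I measure and confirm with a crop.

```bash
cat > h.py <<'E'
import cv2,numpy as np
from rig import r
def ray(n,px,z,c=None):
    c=c or r.calibration(n);T=c["world_from_camera"]
    d=T[:3,:3]@np.linalg.solve(c["mtx"],[px[0],px[1],1.]);o=T[:3,3]
    return o+d*(z-o[2])/d[2]
def blobs(im,lo,hi,amin=30):
    m=cv2.inRange(cv2.cvtColor(im,cv2.COLOR_BGR2HSV),lo,hi)
    n,l,s,c=cv2.connectedComponentsWithStats(m)
    return [(c[i],s[i],np.argwhere(l==i)[:,::-1]) for i in range(1,n) if s[i,4]>=amin]
E
python3 - <<'E'
from h import *
for n in("top","scene"):
    im=cv2.imread(f"pics/{n}0.png")
    for nm,lo,hi in(("gold",(12,90,90),(28,255,255)),("purple",(130,90,60),(155,255,255)),("red",(0,150,80),(6,255,255)),("blue",(105,120,60),(125,255,255))):
        for c,s,p in blobs(im,lo,hi,20):
            print(n,nm,c.round(1),s[4],ray(n,c,30 if nm!="blue" else 120).round(0),cv2.minAreaRect(p.astype(np.float32)) if nm=="blue" else "")
im=cv2.imread("pics/top0.png")
for px in((205,122),(281,126),(275,188),(199,184)): print("roof",ray("top",px,140).round(0))
print("steel",ray("top",(421,207),30).round(0),"jar",ray("top",(164,235),60).round(0),"padlock",ray("top",(134,208),40).round(0))
a=cv2.resize(im[100:285,180:300],None,fx=3.2,fy=3.2,interpolation=2)
b=cv2.resize(im[190:282,360:440],None,fx=4,fy=6.43,interpolation=2);b=cv2.resize(im[185:285,360:440],(384,592),interpolation=2)
cv2.imwrite("pics/crop.png",np.hstack([a[:592],b]))
E
```

```text
top gold [195.7 117.3] 82 [837. 240.  30.] 
top gold [ 83.1 127.4] 39 [813. 594.  30.] 
top gold [480.  135.3] 72 [ 756. -641.   30.] 
top gold [ 84.1 145.4] 39 [754. 588.  30.] 
top gold [485.6 153.6] 73 [ 697. -653.   30.] 
top gold [ 71.2 185.8] 1137 [625. 622.  30.] 
top gold [ 69.3 176.9] 23 [653. 629.  30.] 
top gold [ 68.5 196. ] 23 [593. 629.  30.] 
top gold [ 79.8 203.2] 56 [570. 593.  30.] 
top gold [134.9 208.1] 124 [551. 423.  30.] 
top gold [542.7 264.2] 4219 [ 356. -788.   30.] 
top gold [389.5 236.3] 71 [ 448. -343.   30.] 
top purple [387.5 211.4] 56 [ 524. -342.   30.] 
top red [355.7 103.9] 24 [ 868. -263.   30.] 
top red [378.7 118.6] 127 [ 818. -332.   30.] 
top red [474.1 140.6] 1685 [ 739. -622.   30.] 
top red [379.6 264.1] 27 [ 366. -309.   30.] 
top blue [ 74.3 131.9] 1633 [766. 583. 120.] ((74.24769592285156, 131.95846557617188), (51.30976867675781, 40.32670593261719), 86.8201675415039)
top blue [235.2 189.9] 624 [580. 109. 120.] ((234.692626953125, 189.88113403320312), (67.63019561767578, 9.958931922912598), 5.194429397583008)
top blue [498.4 373.3] 2725 [ 
[... 487 characters left out ...]
 [ 86. 733.  30.] 
scene red [157.5 278.6] 138 [ 381. -318.   30.] 
scene red [346.7 395.6] 115 [ 877. -270.   30.] 
scene red [311.9 409.1] 261 [ 834. -333.   30.] 
scene blue [484.3 119.1] 1849 [806. 521. 120.] ((484.6206970214844, 118.4482650756836), (53.85165023803711, 40.85297393798828), 21.801406860351562)
scene blue [332.2 177.7] 575 [581. 112. 120.] ((333.89404296875, 176.50555419921875), (9.403007507324219, 70.14208984375), 47.202598571777344)
scene blue [  3.7 292.9] 152 [ 191. -544.  120.] ((5.5, 295.0), (22.0, 11.0), 90.0)
roof [780. 194. 140.]
roof [762. -26. 140.]
roof [579.  -5. 140.]
roof [595. 210. 140.]
steel [ 535. -443.   30.] jar [463. 326.  60.] padlock [549. 423.  40.]
```

View pics/crop.png

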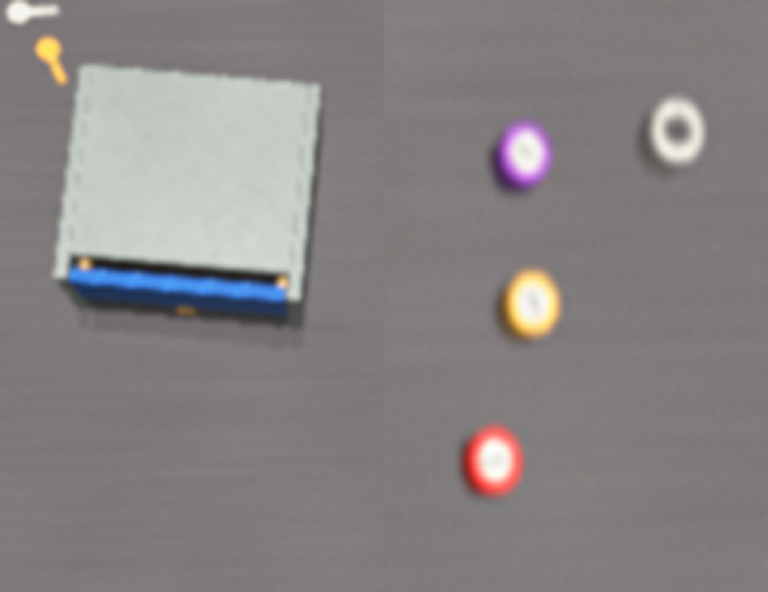

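The right half of the crop confirms it: the gold cylinder with a keyway (531,302) is between purple (525,155) and red (493,460), with the steel ring shape at (677,130). The cabinet is yawed about -5° and its front centre is near (585,105). I'll shut the gripper and move in front of the drawer.

jog_arm([
  {"gripper": 1,"translation": [0.18,-0.37,0],"dr": [0,0,0.055]},
  {"gripper": 1,"translation": [0.18,-0.37,0],"dr": [0,0,0.055]},
  {"gripper": 1,"translation": [0.18,-0.37,0],"dr": [0,0,0.055]},
  {"gripper": 1,"translation": [0.18,-0.37,0],"dr": [0,0,0.055]},
  {"gripper": 1,"translation": [0.18,-0.37,0],"dr": [0,0,0]},
  {"gripper": 1,"translation": [0.18,-0.37,0],"dr": [0,0,0]},
  {"gripper": 1,"translation": [0.18,-0.37,0],"dr": [0,0,0]},
  {"gripper": 1,"translation": [0.18,-0.37,0],"dr": [0,0,0]},
  {"gripper": 1,"translation": [0.18,-0.37,0],"dr": [0,0,0]},
  {"gripper": 1,"translation": [0.18,-0.37,0],"dr": [0,0,0]},
  {"gripper": 1,"translation": [0.18,-0.37,0],"dr": [0,0,0]},
  {"gripper": 1,"translation": [0.15,-0.37,0],"dr": [0,0,0]},
], squeeze=30)

```text
clock: 1.1
eef_pos: [479.2, 119.8, 256.3]
tcp_rot: [3.141, -0.0, 1.478]
contact_force: [1.3, 1.1, -0.6]
opening: -0.0
```

Run:
```python
from h import *
print(r.sense()["eef_pos"],r.sense()["tcp_rot"],r.sense()["contact_force"])
c=r.calibration("wrist");im=r.grab_frame("wrist");cv2.imwrite("pics/w1.png",im)
np.savez("w1.npz",**c);print(np.round(c["world_from_camera"],2).tolist())
for b in blobs(im,(105,120,60),(125,255,255),200):
    R=cv2.minAreaRect(b[2].astype(np.float32));print(b[0],b[1],R)
    for p in cv2.boxPoints(R): print(p,ray("wrist",p,140,c).round(0))
```

```text
[479.17441726 119.79024146 256.29278744] [ 3.14131318e+00 -9.24178925e-05  1.47751185e+00] [ 1.32010517  1.13819639 -0.56777802]
[[0.09, 0.94, 0.32, 396.16], [1.0, -0.09, -0.03, 128.7], [-0.0, 0.32, -0.95, 373.05], [0.0, 0.0, 0.0, 1.0]]
[219.92679128 288.60384216] [ 181  272   73   42 1926] ((216.796875, 289.3411865234375), (38.508304595947266, 75.84171295166016), 83.0189437866211)
[176.81697 274.8387 ] [530.  21. 140.]
[252.09642 265.62082] [527.  90. 140.]
[256.7768  303.84366] [568.  89. 140.]
[181.49733 313.06155] [571.  16. 140.]
[342.48881239 289.62363741] [ 310  274   72   41 1743] ((345.9883117675781, 290.7216491699219), (76.11785888671875, 36.02813720703125), 8.47114372253418)
[305.69092 302.93268] [571. 135. 140.]
[310.9983 267.2976] [534. 142. 140.]
[386.2857  278.51062] [551. 210. 140.]
[380.97833 314.1457 ] [590. 206. 140.]
```

View pics/w1.png

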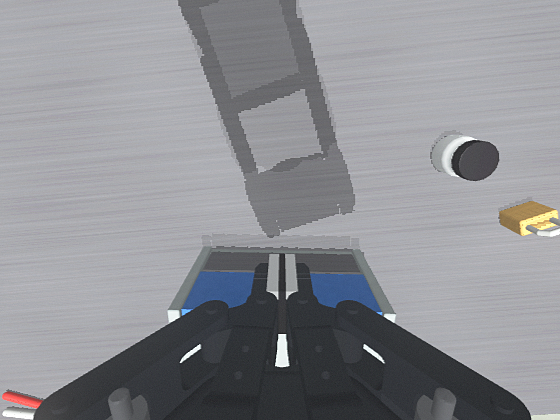

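The wrist view shows the blue front's top edge from (181,313) to (381,314). That puts the front centre at about (580,111), with the tool already lined up. I'll go down and forward to just short of it.

jog_arm([
  {"gripper": 1,"translation": [0,0,-0.345],"dr": [0,0,0]},
  {"gripper": 1,"translation": [0,0,-0.345],"dr": [0,0,0]},
  {"gripper": 1,"translation": [0,0,-0.345],"dr": [0,0,0]},
  {"gripper": 1,"translation": [0,0,-0.345],"dr": [0,0,0]},
  {"gripper": 1,"translation": [0.2,-0.019,0],"dr": [0,0,0]},
  {"gripper": 1,"translation": [0.2,-0.019,0],"dr": [0,0,0]},
  {"gripper": 1,"translation": [0.2,-0.019,0],"dr": [0,0,0]},
  {"gripper": 1,"translation": [0.15,-0.014,0],"dr": [0,0,0]},
  {"gripper": 1,"translation": [0,0,0],"dr": [0,0,0]},
  {"gripper": 1,"translation": [0,0,0],"dr": [0,0,0]},
])

```text
clock: 1.98
eef_pos: [553.4, 114.6, 117.8]
tcp_rot: [-3.141, 0.0, 1.477]
contact_force: [-0.3, -0.8, -0.6]
opening: 0.002
```

jog_arm([
  {"gripper": 1,"translation": [0.03,-0.003,0],"dr": [0,0,0]},
  {"gripper": 1,"translation": [0.03,-0.003,0],"dr": [0,0,0]},
  {"gripper": 1,"translation": [0,0,0],"dr": [0,0,0]},
])

```text
clock: 2.23
eef_pos: [559.5, 114.2, 118.4]
tcp_rot: [3.141, -0.0, 1.478]
contact_force: [0.3, 0.1, 0.3]
opening: -0.004
```

jog_arm([
  {"gripper": 1,"translation": [0.02,-0.002,0],"dr": [0,0,0]},
  {"gripper": 1,"translation": [0.02,-0.002,0],"dr": [0,0,0]},
  {"gripper": 1,"translation": [0,0,0],"dr": [0,0,0]},
])

```text
clock: 2.48
eef_pos: [563.8, 113.7, 118.4]
tcp_rot: [3.141, -0.0, 1.478]
contact_force: [0.0, -0.1, -0.9]
opening: -0.001
```

jog_arm([
  {"gripper": 1,"translation": [0.02,-0.002,0],"dr": [0,0,0]},
  {"gripper": 1,"translation": [0.01,-0.001,0],"dr": [0,0,0]},
  {"gripper": 1,"translation": [0,0,0],"dr": [0,0,0]},
])

```text
clock: 2.73
eef_pos: [565.3, 113.3, 117.9]
tcp_rot: [-3.139, 0.0, 1.477]
contact_force: [-4.5, 0.3, 2.1]
opening: 0.002
```

jog_arm([
  {"gripper": 1,"translation": [0.02,-0.002,0],"dr": [0,0,0]},
  {"gripper": 1,"translation": [0.0,0,0],"dr": [0,0,0]},
  {"gripper": 1,"translation": [0,0,0],"dr": [0,0,0]},
])

```text
clock: 2.98
eef_pos: [567.0, 113.1, 117.8]
tcp_rot: [-3.138, 0.001, 1.477]
contact_force: [-5.5, 0.2, 1.9]
opening: 0.001
```

jog_arm([
  {"gripper": 1,"translation": [0.02,-0.002,0],"dr": [0,0,0]},
  {"gripper": 1,"translation": [0.015,-0.001,0],"dr": [0,0,0]},
  {"gripper": 1,"translation": [0,0,0],"dr": [0,0,0]},
])

```text
clock: 3.23
eef_pos: [570.4, 112.7, 117.7]
tcp_rot: [-3.138, 0.001, 1.477]
contact_force: [-6.1, -0.1, 2.0]
opening: -0.001
```

jog_arm([
  {"gripper": 1,"translation": [0.015,-0.001,0],"dr": [0,0,0]},
  {"gripper": 1,"translation": [0,0,0],"dr": [0,0,0]},
  {"gripper": 1,"translation": [0,0,0],"dr": [0,0,0]},
])

```text
clock: 3.48
eef_pos: [571.7, 112.6, 117.7]
tcp_rot: [-3.138, 0.001, 1.477]
contact_force: [-6.5, -0.2, 2.0]
opening: -0.001
```

jog_arm([
  {"gripper": 1,"translation": [0.01,-0.001,0],"dr": [0,0,0]},
  {"gripper": 1,"translation": [0,0,0],"dr": [0,0,0]},
  {"gripper": 1,"translation": [0,0,0],"dr": [0,0,0]},
])

```text
clock: 3.73
eef_pos: [572.7, 112.5, 117.7]
tcp_rot: [-3.138, 0.001, 1.477]
contact_force: [-7.0, -0.6, 1.1]
opening: -0.002
```

jog_arm([
  {"gripper": 1,"translation": [0.007,-0.001,0],"dr": [0,0,0]},
  {"gripper": 1,"translation": [0,0,0],"dr": [0,0,0]},
])

```text
clock: 3.9
eef_pos: [573.1, 112.4, 117.7]
tcp_rot: [-3.137, 0.001, 1.477]
contact_force: [-7.0, 0.6, 3.4]
opening: 0.002
```

jog_arm([
  {"gripper": 1,"translation": [-0.04,0.004,0],"dr": [0,0,0]},
  {"gripper": 1,"translation": [-0.06,0.006,0],"dr": [0,0,0]},
  {"gripper": 1,"translation": [-0.08,0.007,0],"dr": [0,0,0]},
  {"gripper": 1,"translation": [0,0,0],"dr": [0,0,0]},
])

```text
clock: 4.23
eef_pos: [554.3, 114.3, 117.6]
tcp_rot: [-3.138, 0.001, 1.478]
contact_force: [-5.6, 0.9, -3.2]
opening: -0.002
```

The force persists while I retreat, so the latch has released and the drawer is following the fingers. I'll back off fully, rise and open.

jog_arm([
  {"gripper": 1,"translation": [-0.12,0.011,0],"dr": [0,0,0]},
  {"gripper": 1,"translation": [-0.12,0.011,0],"dr": [0,0,0]},
  {"gripper": 1,"translation": [-0.12,0.011,0],"dr": [0,0,0]},
  {"gripper": 1,"translation": [-0.12,0.011,0],"dr": [0,0,0]},
  {"gripper": 1,"translation": [-0.12,0.011,0],"dr": [0,0,0]},
  {"gripper": 1,"translation": [-0.12,0.011,0],"dr": [0,0,0]},
  {"gripper": 1,"translation": [-0.2,0.019,0],"dr": [0,0,0]},
  {"gripper": 1,"translation": [-0.2,0.019,0],"dr": [0,0,0]},
  {"gripper": 0.2,"translation": [0,-0.1,0.35],"dr": [0,0,0]},
  {"gripper": -0.2,"translation": [0,-0.2,0.35],"dr": [0,0,0]},
  {"gripper": -0.2,"translation": [0,-0.4,0],"dr": [0,0,0]},
  {"gripper": -0.2,"translation": [0,-0.4,0],"dr": [0,0,0]},
])

```text
clock: 5.23
eef_pos: [446.8, 14.4, 190.9]
tcp_rot: [3.135, -0.001, 1.481]
contact_force: [0.3, 0.3, -0.7]
opening: 0.566
```

jog_arm([
  {"gripper": -0.6,"translation": [-0.02,-0.4,0],"dr": [0,0,0]},
  {"gripper": -0.6,"translation": [-0.02,-0.4,0],"dr": [0,0,0]},
  {"gripper": -0.6,"translation": [-0.02,-0.4,0],"dr": [0,0,0]},
  {"gripper": -0.6,"translation": [-0.02,-0.4,0],"dr": [0,0,0]},
  {"gripper": -0.6,"translation": [-0.02,-0.4,0],"dr": [0,0,0]},
  {"gripper": -0.6,"translation": [-0.02,-0.4,0],"dr": [0,0,0]},
  {"gripper": -0.6,"translation": [-0.02,-0.4,0],"dr": [0,0,0]},
  {"gripper": -0.6,"translation": [0,-0.4,0],"dr": [0,0,0]},
  {"gripper": -0.6,"translation": [0,0,0],"dr": [0,0,0]},
])

```text
clock: 5.98
eef_pos: [431.8, -311.6, 189.2]
tcp_rot: [3.138, 0.004, 1.474]
contact_force: [0.6, 0.0, -0.1]
opening: 0.798
```

Run:
```python
from h import *
s=r.sense();print(s["clock"],s["eef_pos"],s["tcp_rot"],s["opening"])
c=r.calibration("wrist");im=r.grab_frame("wrist");t=r.grab_frame("top")
cv2.imwrite("pics/w2.png",np.hstack([cv2.resize(im,(448,336)),cv2.resize(t[90:300,160:440][:,:140],None,fx=1.6,fy=1.6)]));cv2.imwrite("pics/w2f.png",im);cv2.imwrite("pics/t2.png",t)
for b in blobs(im,(12,90,90),(28,255,255),60):print("gold",b[0],b[1],ray("wrist",b[0],38,c).round(1),cv2.minEnclosingCircle(b[2].astype(np.float32)))
for b in blobs(t,(105,120,60),(125,255,255),200):
  if 150<b[0][0]<300:
    R=cv2.minAreaRect(b[2].astype(np.float32));print(b[1],[ray("top",p,140).round(0).tolist() for p in cv2.boxPoints(R)])
```

```text
5.9833 [ 431.768118   -311.63944248  189.16772909] [3.1376977  0.00442095 1.47446694] 0.7983978067809681
gold [253.29485179 213.47581903] [237 197  31  39 641] [ 442.9 -340.    38. ] ((253.0, 216.0), 19.416587829589844)
[198 212  68  13 520] [[495.0, 214.0, 140.0], [518.0, 212.0, 140.0], [497.0, 23.0, 140.0], [474.0, 25.0, 140.0]]
```

View pics/w2.png

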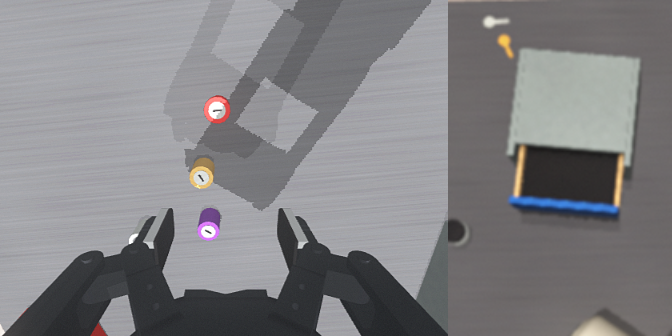

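The drawer is open (its front's outer edge is now near x≈490). The brass top-face centre in the full wrist frame is about (251,221).

Run:
```python
from h import *
im=cv2.imread("pics/w2f.png")
print(ray("wrist",(251.5,221),38).round(1))
h=cv2.cvtColor(im[190:245,230:280],cv2.COLOR_BGR2HSV);m=((h[...,1]>60)&(h[...,0]>10)&(h[...,0]<30)&(h[...,2]>170))|((h[...,2]>200)&(h[...,1]<60))
p=np.argwhere(m)[:,::-1].astype(np.float32);print(cv2.boundingRect(p.astype(int)),len(p))
print(np.round(r.calibration("wrist")["world_from_camera"],2).tolist())
```

```text
[ 448.9 -337.    38. ]
(6, 18, 31, 28) 614
[[0.1, 0.94, 0.32, 347.84], [1.0, -0.09, -0.03, -297.42], [-0.0, 0.32, -0.95, 305.09], [0.0, 0.0, 0.0, 1.0]]
```

jog_arm([
  {"gripper": -0.6,"translation": [0.09,-0.14,0],"dr": [0,0,0]},
  {"gripper": -0.6,"translation": [0.09,-0.13,-0.3],"dr": [0,0,0]},
  {"gripper": -0.6,"translation": [0,0,-0.3],"dr": [0,0,0]},
  {"gripper": -0.6,"translation": [0,0,-0.3],"dr": [0,0,0]},
  {"gripper": -0.6,"translation": [0,0,0],"dr": [0,0,0]},
  {"gripper": -0.6,"translation": [0,0,0],"dr": [0,0,0]},
  {"gripper": -0.6,"translation": [0,0,0],"dr": [0,0,0]},
])

```text
clock: 6.67
eef_pos: [449.9, -331.9, 99.7]
tcp_rot: [3.141, 0.001, 1.479]
contact_force: [0.4, 0.4, -0.0]
opening: 0.799
```

Run:
```python
from h import *
s=r.sense();print(s["clock"],s["eef_pos"],s["tcp_rot"],s["opening"])
c=r.calibration("wrist");im=r.grab_frame("wrist");cv2.imwrite("pics/w3.png",im)
for b in blobs(im,(12,90,90),(28,255,255),60):print("gold",b[0],b[1],ray("wrist",b[0],38,c).round(1))
for p in((0,0),):pass
h=cv2.cvtColor(im,cv2.COLOR_BGR2HSV)
```

```text
6.6667 [ 449.92223789 -331.85180245   99.67616377] [3.14062724e+00 5.72927527e-04 1.47856741e+00] 0.7992010861910794
gold [264.95679887 231.0092068 ] [ 242  206   44   57 1412] [ 442.2 -341.2   38. ]
```

View pics/w3.png

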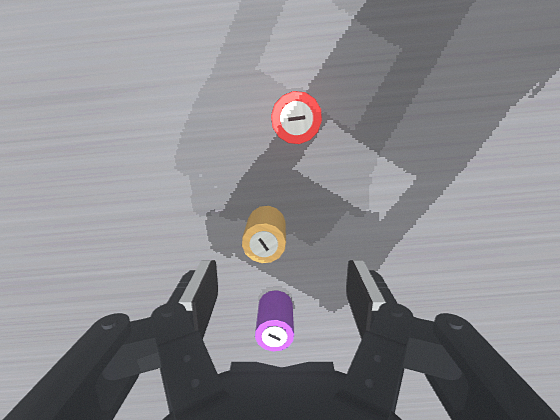

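The brass top face is at (264,242), i.e. world about (449,-341). I'll shift, lower and grip.

jog_arm([
  {"gripper": -0.6,"translation": [-0.01,-0.095,0],"dr": [0,0,0]},
  {"gripper": -0.6,"translation": [0,0,-0.25],"dr": [0,0,0]},
  {"gripper": -0.6,"translation": [0,0,-0.25],"dr": [0,0,0]},
  {"gripper": -0.6,"translation": [0,0,-0.2],"dr": [0,0,0]},
  {"gripper": -0.6,"translation": [0,0,0],"dr": [0,0,0]},
  {"gripper": 0.0,"translation": [0,0,0],"dr": [0,0,0]},
  {"gripper": 0.2,"translation": [0,0,0],"dr": [0,0,0]},
  {"gripper": 0.5,"translation": [0,0,0],"dr": [0,0,0]},
  {"gripper": 1,"translation": [0,0,0],"dr": [0,0,0]},
  {"gripper": 1,"translation": [0,0,0],"dr": [0,0,0]},
  {"gripper": 1,"translation": [0,0,0],"dr": [0,0,0]},
  {"gripper": 1,"translation": [0,0,0],"dr": [0,0,0]},
], squeeze=40)

```text
clock: 7.72
eef_pos: [449.3, -342.8, 30.2]
tcp_rot: [3.139, 0.002, 1.478]
contact_force: [-0.8, -1.1, 5.8]
opening: 0.34
```

Gripped (opening 0.34 ≈ 29 mm). Lifting and carrying to above the tray centre at about (552,113).

jog_arm([
  {"gripper": 1,"translation": [0,0,0.15],"dr": [0,0,0]},
  {"gripper": 1,"translation": [0,0,0.35],"dr": [0,0,0]},
  {"gripper": 1,"translation": [0,0,0.35],"dr": [0,0,0]},
  {"gripper": 1,"translation": [0,0,0.35],"dr": [0,0,0]},
  {"gripper": 1,"translation": [0,0,0.35],"dr": [0,0,0]},
  {"gripper": 1,"translation": [0,0,0.35],"dr": [0,0,0]},
  {"gripper": 1,"translation": [0.08,0.2,0],"dr": [0,0,0]},
  {"gripper": 1,"translation": [0.08,0.3,0],"dr": [0,0,0]},
  {"gripper": 1,"translation": [0.08,0.35,0],"dr": [0,0,0]},
  {"gripper": 1,"translation": [0.08,0.35,0],"dr": [0,0,0]},
  {"gripper": 1,"translation": [0.08,0.35,0],"dr": [0,0,0]},
  {"gripper": 1,"translation": [0.08,0.35,0],"dr": [0,0,0]},
])

```text
clock: 8.72
eef_pos: [496.2, -150.3, 219.5]
tcp_rot: [3.14, 0.0, 1.477]
contact_force: [1.2, 1.0, -2.4]
opening: 0.337
```

jog_arm([
  {"gripper": 1,"translation": [0.08,0.35,0],"dr": [0,0,0]},
  {"gripper": 1,"translation": [0.08,0.35,0],"dr": [0,0,0]},
  {"gripper": 1,"translation": [0.08,0.35,0],"dr": [0,0,0]},
  {"gripper": 1,"translation": [0.08,0.35,0],"dr": [0,0,0]},
  {"gripper": 1,"translation": [0.08,0.35,0],"dr": [0,0,0]},
  {"gripper": 1,"translation": [0.08,0.35,0],"dr": [0,0,0]},
  {"gripper": 1,"translation": [0.07,0.35,0],"dr": [0,0,0]},
  {"gripper": 1,"translation": [0,0.15,0],"dr": [0,0,0]},
  {"gripper": 1,"translation": [0,0,0],"dr": [0,0,0]},
  {"gripper": 1,"translation": [0,0,0],"dr": [0,0,0]},
])

```text
clock: 9.55
eef_pos: [551.0, 108.8, 219.0]
tcp_rot: [3.141, 0.0, 1.48]
contact_force: [-1.4, -0.4, -1.8]
opening: 0.339
```

Run:
```python
from h import *
s=r.sense();print(s["clock"],s["eef_pos"],s["tcp_rot"],s["opening"],s["contact_force"])
c=r.calibration("wrist");im=r.grab_frame("wrist");cv2.imwrite("pics/w4.png",im)
for b in blobs(im,(105,120,60),(125,255,255),200):
    R=cv2.minAreaRect(b[2].astype(np.float32))
    print(b[1],[(p.round(0).tolist(),ray("wrist",p,140,c).round(0)[:2].tolist()) for p in cv2.boxPoints(R)])
```

```text
9.55 [551.0232504  108.81134213 218.98502414] [3.14090386e+00 1.25440316e-04 1.47980811e+00] 0.33914841489373443 [-1.35474122 -0.42020682 -1.84182834]
[ 150  138  285   33 4068] [([150.0, 165.0], [496.0, 26.0]), ([150.0, 137.0], [478.0, 31.0]), ([434.0, 143.0], [499.0, 215.0]), ([434.0, 171.0], [518.0, 216.0])]
```

View pics/w4.png

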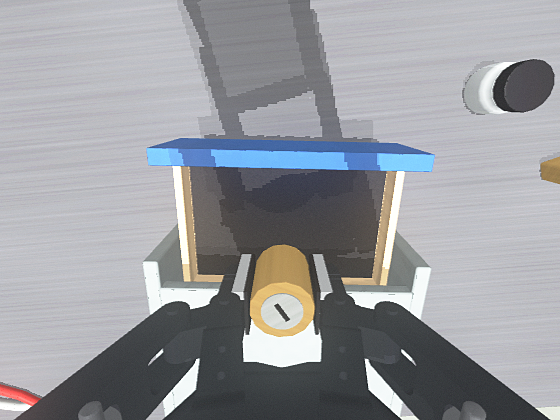

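The tray is open and clear. The back of the front is at about x=507 and the tray centre is near (555,115). I'll lower the cylinder into it.

jog_arm([
  {"gripper": 1,"translation": [0.02,0.05,0],"dr": [0,0,0]},
  {"gripper": 1,"translation": [0,0,-0.25],"dr": [0,0,0]},
  {"gripper": 1,"translation": [0,0,-0.25],"dr": [0,0,0]},
  {"gripper": 1,"translation": [0,0,-0.25],"dr": [0,0,0]},
  {"gripper": 1,"translation": [0,0,-0.2],"dr": [0,0,0]},
  {"gripper": 1,"translation": [0,0,-0.08],"dr": [0,0,0]},
  {"gripper": 1,"translation": [0,0,0],"dr": [0,0,0]},
  {"gripper": 1,"translation": [0,0,0],"dr": [0,0,0]},
])

```text
clock: 10.27
eef_pos: [553.6, 112.7, 115.8]
tcp_rot: [3.142, 0.0, 1.477]
contact_force: [-0.2, -0.3, -2.5]
opening: 0.338
```

jog_arm([
  {"gripper": 1,"translation": [0,0,-0.02],"dr": [0,0,0]},
  {"gripper": 1,"translation": [0,0,-0.01],"dr": [0,0,0]},
  {"gripper": 1,"translation": [0,0,0],"dr": [0,0,0]},
])

```text
clock: 10.52
eef_pos: [553.8, 113.3, 113.2]
tcp_rot: [3.14, -0.0, 1.478]
contact_force: [-0.5, 0.1, -2.5]
opening: 0.34
```

jog_arm([
  {"gripper": 1,"translation": [0,0,-0.015],"dr": [0,0,0]},
  {"gripper": 1,"translation": [0,0,0],"dr": [0,0,0]},
  {"gripper": 1,"translation": [0,0,0],"dr": [0,0,0]},
])

```text
clock: 10.77
eef_pos: [553.3, 113.3, 111.0]
tcp_rot: [3.141, -0.0, 1.478]
contact_force: [1.0, -0.1, -1.0]
opening: 0.338
```

jog_arm([
  {"gripper": 1,"translation": [0,0,-0.012],"dr": [0,0,0]},
  {"gripper": 1,"translation": [0,0,0],"dr": [0,0,0]},
  {"gripper": 1,"translation": [0,0,0],"dr": [0,0,0]},
])

```text
clock: 11.02
eef_pos: [553.5, 113.3, 110.2]
tcp_rot: [3.141, -0.0, 1.478]
contact_force: [-1.6, -0.4, 4.9]
opening: 0.339
```

The cylinder is seated on the tray floor (z force rose to +4.9 N). I'll release and rise.

jog_arm([
  {"gripper": 0.2,"translation": [0,0,0],"dr": [0,0,0]},
  {"gripper": 0.1,"translation": [0,0,0],"dr": [0,0,0]},
  {"gripper": 0,"translation": [0,0,0],"dr": [0,0,0]},
  {"gripper": -0.2,"translation": [0,0,0],"dr": [0,0,0]},
  {"gripper": -0.3,"translation": [0,0,0],"dr": [0,0,0]},
  {"gripper": -0.3,"translation": [0,0,0.05],"dr": [0,0,0]},
  {"gripper": -0.3,"translation": [0,0,0.2],"dr": [0,0,0]},
  {"gripper": -0.3,"translation": [0,0,0.35],"dr": [0,0,0]},
  {"gripper": -0.3,"translation": [0,0,0.35],"dr": [0,0,0]},
  {"gripper": -0.3,"translation": [0,0,0.1],"dr": [0,0,0]},
])

```text
clock: 11.85
eef_pos: [555.5, 113.6, 219.9]
tcp_rot: [3.135, -0.002, 1.478]
contact_force: [1.3, 0.9, 1.0]
opening: 0.648
```

jog_arm([
  {"gripper": 1,"translation": [-0.4,0.038,0],"dr": [0,0,0]},
  {"gripper": 1,"translation": [-0.4,0.038,0],"dr": [0,0,0]},
  {"gripper": 1,"translation": [-0.35,0.033,0],"dr": [0,0,0]},
  {"gripper": 1,"translation": [0,0,0],"dr": [0,0,0]},
  {"gripper": 1,"translation": [0,0,0],"dr": [0,0,0]},
])

```text
clock: 12.27
eef_pos: [436.7, 124.1, 214.8]
tcp_rot: [3.142, -0.0, 1.479]
contact_force: [0.8, 0.7, 0.1]
opening: -0.001
```

Run:
```python
from h import *
s=r.sense();print(s["clock"],s["eef_pos"],s["tcp_rot"],s["opening"],s["contact_force"])
cv2.imwrite("pics/t5.png",np.hstack([cv2.resize(r.grab_frame(n)[y:y+140,x:x+140],(400,400)) for n,y,x in(("scene",130,290),("top",100,170))]))
```

```text
12.2667 [436.67353158 124.14542164 214.83282396] [ 3.14152365e+00 -4.11273183e-05  1.47858814e+00] -0.0006906546815173098 [0.79003054 0.68111781 0.09106007]
```

View pics/t5.png

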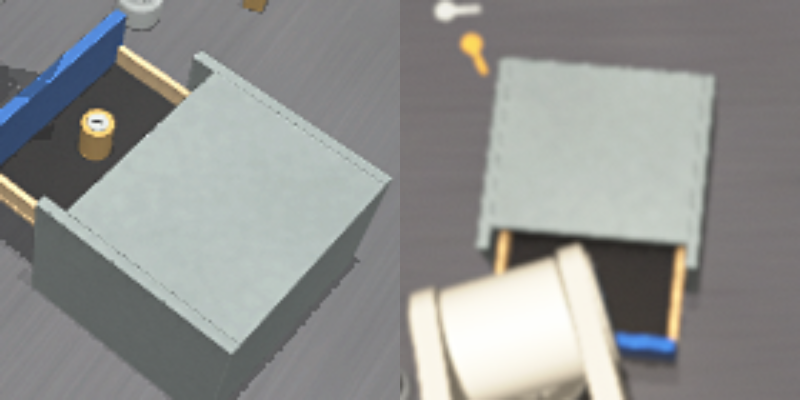

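The brass cylinder stands upright in the tray (left crop, (97,135)). Lowering in front and pushing slowly.

jog_arm([
  {"gripper": 1,"translation": [0,0,-0.32],"dr": [0,0,0]},
  {"gripper": 1,"translation": [0,0,-0.32],"dr": [0,0,0]},
  {"gripper": 1,"translation": [0,0,-0.32],"dr": [0,0,0]},
  {"gripper": 1,"translation": [0.1,-0.01,0],"dr": [0,0,0]},
  {"gripper": 1,"translation": [0.1,-0.01,0],"dr": [0,0,0]},
  {"gripper": 1,"translation": [0.1,-0.01,0],"dr": [0,0,0]},
  {"gripper": 1,"translation": [0.03,-0.002,0],"dr": [0,0,0]},
  {"gripper": 1,"translation": [0.03,-0.003,0],"dr": [0,0,0]},
  {"gripper": 1,"translation": [0.03,-0.003,0],"dr": [0,0,0]},
  {"gripper": 1,"translation": [0.03,-0.003,0],"dr": [0,0,0]},
  {"gripper": 1,"translation": [0.03,-0.003,0],"dr": [0,0,0]},
  {"gripper": 1,"translation": [0.03,-0.003,0],"dr": [0,0,0]},
])

```text
clock: 13.37
eef_pos: [485.8, 119.3, 118.7]
tcp_rot: [-3.141, 0.0, 1.478]
contact_force: [-3.1, -1.2, 0.9]
opening: -0.001
```

jog_arm([
  {"gripper": 1,"translation": [0.04,-0.004,0],"dr": [0,0,0]},
  {"gripper": 1,"translation": [0.04,-0.004,0],"dr": [0,0,0]},
  {"gripper": 1,"translation": [0.04,-0.004,0],"dr": [0,0,0]},
  {"gripper": 1,"translation": [0.04,-0.004,0],"dr": [0,0,0]},
  {"gripper": 1,"translation": [0.04,-0.004,0],"dr": [0,0,0]},
  {"gripper": 1,"translation": [0.04,-0.004,0],"dr": [0,0,0]},
  {"gripper": 1,"translation": [0.04,-0.004,0],"dr": [0,0,0]},
  {"gripper": 1,"translation": [0.04,-0.004,0],"dr": [0,0,0]},
  {"gripper": 1,"translation": [0.04,-0.004,0],"dr": [0,0,0]},
  {"gripper": 1,"translation": [0.04,-0.004,0],"dr": [0,0,0]},
  {"gripper": 1,"translation": [0.04,-0.004,0],"dr": [0,0,0]},
  {"gripper": 1,"translation": [0.04,-0.004,0],"dr": [0,0,0]},
])

```text
clock: 14.37
eef_pos: [534.3, 114.5, 118.4]
tcp_rot: [-3.141, 0.0, 1.478]
contact_force: [-5.2, -1.6, -0.3]
opening: 0.001
```

Now to x≈566, slowing down.

jog_arm([
  {"gripper": 1,"translation": [0.04,-0.004,0],"dr": [0,0,0]},
  {"gripper": 1,"translation": [0.04,-0.004,0],"dr": [0,0,0]},
  {"gripper": 1,"translation": [0.04,-0.004,0],"dr": [0,0,0]},
  {"gripper": 1,"translation": [0.04,-0.004,0],"dr": [0,0,0]},
  {"gripper": 1,"translation": [0.04,-0.004,0],"dr": [0,0,0]},
  {"gripper": 1,"translation": [0.04,-0.004,0],"dr": [0,0,0]},
  {"gripper": 1,"translation": [0.03,-0.003,0],"dr": [0,0,0]},
  {"gripper": 1,"translation": [0.03,-0.003,0],"dr": [0,0,0]},
  {"gripper": 1,"translation": [0.02,-0.002,0],"dr": [0,0,0]},
  {"gripper": 1,"translation": [0,0,0],"dr": [0,0,0]},
])

```text
clock: 15.2
eef_pos: [566.2, 111.2, 118.3]
tcp_rot: [-3.141, 0.0, 1.477]
contact_force: [-5.9, 0.0, 1.0]
opening: 0.001
```

jog_arm([
  {"gripper": 1,"translation": [0.02,-0.002,0],"dr": [0,0,0]},
  {"gripper": 1,"translation": [0.015,-0.001,0],"dr": [0,0,0]},
  {"gripper": 1,"translation": [0,0,0],"dr": [0,0,0]},
])

```text
clock: 15.45
eef_pos: [569.4, 110.9, 118.3]
tcp_rot: [-3.14, 0.0, 1.477]
contact_force: [-6.4, -1.3, 1.3]
opening: 0.0
```

jog_arm([
  {"gripper": 1,"translation": [0.015,-0.001,0],"dr": [0,0,0]},
  {"gripper": 1,"translation": [0.01,-0.001,0],"dr": [0,0,0]},
  {"gripper": 1,"translation": [0,0,0],"dr": [0,0,0]},
])

```text
clock: 15.7
eef_pos: [571.7, 110.8, 118.2]
tcp_rot: [-3.14, 0.0, 1.478]
contact_force: [-6.5, -2.1, 0.0]
opening: -0.002
```

jog_arm([
  {"gripper": 1,"translation": [0.013,-0.001,0],"dr": [0,0,0]},
  {"gripper": 1,"translation": [0,0,0],"dr": [0,0,0]},
  {"gripper": 1,"translation": [0,0,0],"dr": [0,0,0]},
])

```text
clock: 15.95
eef_pos: [572.9, 110.6, 118.2]
tcp_rot: [-3.14, 0.0, 1.477]
contact_force: [-6.8, -1.0, 0.6]
opening: -0.002
```

jog_arm([
  {"gripper": 1,"translation": [0.008,-0.001,0],"dr": [0,0,0]},
  {"gripper": 1,"translation": [0,0,0],"dr": [0,0,0]},
  {"gripper": 1,"translation": [0,0,0],"dr": [0,0,0]},
])

```text
clock: 16.2
eef_pos: [573.4, 110.6, 118.2]
tcp_rot: [-3.139, 0.0, 1.477]
contact_force: [-8.2, 0.2, 1.8]
opening: -0.004
```

jog_arm([
  {"gripper": 1,"translation": [-0.02,0.002,0],"dr": [0,0,0]},
  {"gripper": 1,"translation": [-0.03,0.003,0],"dr": [0,0,0]},
  {"gripper": 1,"translation": [-0.03,0.003,0],"dr": [0,0,0]},
  {"gripper": 1,"translation": [-0.03,0.003,0],"dr": [0,0,0]},
  {"gripper": 1,"translation": [-0.03,0.003,0],"dr": [0,0,0]},
  {"gripper": 1,"translation": [0,0,0],"dr": [0,0,0]},
])

```text
clock: 16.7
eef_pos: [561.0, 112.3, 118.9]
tcp_rot: [3.14, -0.0, 1.478]
contact_force: [-0.6, 0.6, 0.2]
opening: -0.002
```

The force drops to zero at x=561, so the latch has caught. Retreating and checking.

jog_arm([
  {"gripper": 1,"translation": [-0.2,0.019,0],"dr": [0,0,0]},
  {"gripper": 1,"translation": [-0.4,0.038,0],"dr": [0,0,0]},
  {"gripper": 1,"translation": [-0.4,0.038,0],"dr": [0,0,0]},
  {"gripper": 1,"translation": [-0.2,-0.1,0.3],"dr": [0,0,0]},
  {"gripper": 1,"translation": [0,-0.3,0.2],"dr": [0,0,0]},
  {"gripper": 1,"translation": [0,-0.4,0],"dr": [0,0,0]},
  {"gripper": 1,"translation": [0,-0.4,0],"dr": [0,0,0]},
  {"gripper": 1,"translation": [0,-0.4,0],"dr": [0,0,0]},
  {"gripper": 1,"translation": [0,-0.4,0],"dr": [0,0,0]},
  {"gripper": 1,"translation": [0,0,0],"dr": [0,0,0]},
  {"gripper": 1,"translation": [0,0,0],"dr": [0,0,0]},
  {"gripper": 1,"translation": [0,0,0],"dr": [0,0,0]},
])

```text
clock: 17.7
eef_pos: [440.8, -78.6, 168.8]
tcp_rot: [3.141, -0.0, 1.476]
contact_force: [-1.4, 0.2, 0.8]
opening: 0.0
```

Run:
```python
from h import *
s=r.sense();print(s["clock"],s["eef_pos"],s["contact_force"])
cv2.imwrite("pics/t6.png",np.hstack([cv2.resize(r.grab_frame(n)[y:y+h,x:x+w],(400,400)) for n,y,x,h,w in(("scene",100,150,280,300),("top",90,110,220,330))]))
```

```text
17.7 [440.81786668 -78.5504752  168.79995995] [-1.38434169  0.18686724  0.77848453]
```

View pics/t6.png

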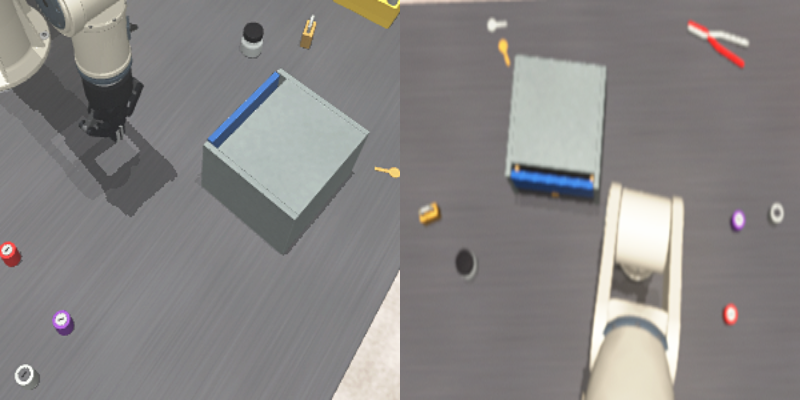

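The drawer is shut (blue front flush), the others are undisturbed, and the robot is clear.

```bash
python3 -c "
from rig import r
print(r.sign_off())"
```

```text
the job is handed in; nothing more can be done
None
```

The brass lock cylinder is in the drawer, the drawer is latched shut, and the job was handed in at about 17.8 s of the 72 s allowed.

- **Opening:** I pressed the blue front in about 8.5 mm, reading about 7 N, until the latch let go and the drawer sprang out.
- **Placing:** I picked the brass cylinder from between the purple and red ones and set it down in the tray. A picture taken before closing showed it standing upright.
- **Closing:** I pushed the front back slowly, with at most about 8 N read between steps. The force fell to zero when I backed off, so the latch had caught.

The last pictures, taken about a second later, showed the front still flush, the other things on the bench apparently where they were, and the gripper clear. With the drawer shut I could not look at the cylinder again, so that it is still upright inside is inferred from the slow push. Position estimates from the different cameras disagreed by up to about 10 mm at first. I settled that with close wrist-camera views and by feel on contact, and no final check failed.

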